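# Turn the magnifier on the thimble rack to the front

### The arm

A 6-joint arm with a two-finger parallel gripper is mounted at the origin on the work surface. World frame = base frame: x ahead of the robot, y to its left, z up, the work surface at z = 0. Lengths are in m, angles in degrees, forces in N, time in s.
With the tool pointing down it reaches from about 0.3 to 0.75 m from the base axis. Payload 8.5 kg.
Tool frame: the origin (TCP) lies on the centre line of the jaws, within the pads' length; the fingertips stand 19 mm ahead of it and the grasp point (between the pads) is the TCP (env.tip_reach is the distance from the TCP to the fingertips, in m); z points along the fingers, y is the line along which they close (so a half turn about z gives the same grasp; the last joint's range is limited). The gripper opens to 85 mm and grips with 20 to 120 N. Pads are 22 mm wide; open, the fingers measure 114 mm over their backs; the gripper's body (76 mm by 85 mm) begins 54 mm behind the grasp point. The pads swing forward as they close: fully open they stand 13 mm farther back than shut.
Start: joints at [54.185, 21.807, 74.336, -0, 83.858, -12.336], TCP at [0.219, 0.504, 0.25] pointing down, gripper open.
Joint ranges: [-178.18, 178.18], [-50.72, 133.34], [12.68, 142.11], [-81.47, 261.47], [9.98, 163.14], [-165.26, 165.26]. Speed limits (degrees/s): [136.94, 136.94, 180, 180, 180, 180].

### API

Orientations are given as [roll, pitch, yaw] about the fixed x, y, z axes, in that order (R = Rz(yaw) Ry(pitch) Rx(roll)).
In Python, from workcell import env gives the robot as it stands.
- The arm moves only by the tool apply_moves, never from a script. Its arguments are lists of equal length, an entry for each row: "dp": the shift along the world's x, y, z as a fraction of full scale, a list of three; "yaw": the turn about the world's z as a fraction of full scale. A call has 1 to 12 rows; each row is the pose to reach, as a shift and turn from the pose commanded when the call began, turning the shorter way round; what a row does not reach only later rows make up. Full scale, the value 1, is 100 mm for a shift and 360 degrees for a turn. A row lasts 1/12 s, in which the tool goes at most 41.7 mm and 7.16 degrees, less where a joint would pass 70% of its speed; a pose out of reach is approached as far as the arm can. A call with a number of a shift or a turn outside -1 to 1 is refused whole. A call with a gripper value outside its range is refused whole. "fingers" is the closure, from -1 (fully open) to 1 (shut), set as the call begins (left out, the last holds). The fingers move at their own pace and stop on an object; "force" is the grip in N (left out, the last holds). Time passes only in rows, so rows that repeat a pose let the fingers close. It gives the time, the measured TCP pose, the force, the opening and the grip force at its end, in the units of the state.
- env.get_obs(): the state, without advancing time (a new reading comes with each control period).
- env.grab_frame(name): name is "side" or "top" or "wrist"; returns a dict with "color" (480x640x3 uint8, blue, green, red), "camera_matrix" (3x3 intrinsics, pixels), "R" (3x3) and "t" (3): a world point X has camera coordinates R X + t. Camera axes: x right, y down, z forward; pixel columns grow to the right and rows downward; lengths in m; the calibration is good to about 2 mm. A picture is of the moment at which its call begins. There is no depth.
- env.job_done(): hands the job in; it is judged then, once.
Trained networks look in a picture, given as the dict that the camera call returned (one of the last four; its "shot" number tells which), for a name from the list of things; names that differ only in an ending like _2 or _b are one class to them, and where a whole thing is asked for, a point or a joint stands for the part that bears it (a point fixed in the world has none). Each returns a list of dicts, best first, with "p" (0 to 1); they miss things now and then, are a little off and sometimes report something else, mostly with a low value. They report only what shows in the picture. A call takes as long as a camera call.
- env.search_frame(picture, name): "extent" ([left, top, right, bottom] as shares, 0 to 1, of the picture: columns of its width, rows of its height, round what is visible of it).
- env.masks_of(picture, name): "mask" (480x640 bool, what is visible of it) and "extent" ([left, top, right, bottom] as shares, 0 to 1, of the picture: columns of its width, rows of its height, round what is visible of it).
- env.place_of(picture, name): "centre" ([column, row] as shares, 0 to 1, of the picture: columns of its width, rows of its height: a listed point, or the origin of a listed thing).
The state is a dict: "time": time; "q": joint angles; "joint_vel": joint speeds; "effort": joint torques, N m; "position": TCP position; "orientation": TCP orientation; "force": force on the tool from outside, world axes, zero at the start; "moment": the same for the moment, N m; "finger_gap": opening from 0.0 (shut) to 1.0 (fully open); "finger_force": force on a finger pad.
Only numpy, scipy, OpenCV 4.12 (cv2) and the standard library are available. Lean on these libraries where they do the work, as an engineer would, in place of code of your own. Each camera call takes 0.05 s, during which the arm holds its last target. There are 200 camera calls.

### The job

Push the revolving thimble rack gently round by its rim or by its bare wooden pegs, with the outside of the fingers, until the brass magnifier standing on it is at the front, in line with the brass pointer, and leave the rack at rest there. Pinch and lift nothing: do not touch the magnifier, and leave the thimbles on their pegs and the salt cellar where it is, untouched.

Things in the scene. Friction and masses are not known exactly. Their poses are not given: they have to be found in the camera images.
- rack_foot: fixed foot of the revolving rack: dark wooden disc, 190 mm across, 14 mm high, under the turntable, on a glass shelf whose top is 10 mm above the work surface. Origin: centre of its underside, on the turntable's axis, on the glass; z up. Its -x axis is the front of the rack, roughly towards the robot, and carries the pointer
- pointer_knob (a point): centre of the 18 mm brass ball at the end of the fixed pointer, which sticks out from under the turntable at the front; 163 mm from the turntable's axis and 31 mm above the glass (the ball's top is 40 mm above the glass)
- turntable: wooden turntable of the rack, a disc 270 mm across and 18 mm thick, turning without limit either way about its upright centre axis with light dry friction (about 0.1 N m): it stops almost at once when no longer pushed. Origin: centre of its underside, 16 mm above the glass; its top is 18 mm above the origin; z up. The magnifier stands on its -x axis
- peg_tip (a point): top of one of the turntable's twelve wooden pegs, the bare one at 15 degrees. The pegs are 10 mm thick, 34 mm high (16 mm wide collar, 3 mm high), upright in a ring of radius 115 mm, at 15, 45, 75, ... 345 degrees from the turntable's x axis, anticlockwise from above; 49 mm free between neighbours. Three carry thimbles, nine are bare
- magnifier_foot (a point): point on the turntable's top under the centre of the brass magnifier, 70 mm from the turntable's axis. The magnifier is fixed to the turntable: a 40 mm round brass foot, a short stem and an upright round lens 43 mm wide that faces outwards; 61 mm high over the turntable's top
- thimble_a: silver thimble, loose, open end down over a peg; 24 mm high, 20 mm wide at the mouth and 16 mm at the top, 14 g. Origin: centre of its mouth, 12 mm above the turntable's top when it sits on a peg; z up. Always on one of the pegs at 75, 225 or 315 degrees of the turntable
- thimble_b: second silver thimble, as thimble_a
- thimble_c: red enamel thimble, same shape as thimble_a
- salt_cellar: cut crystal salt cellar, a loose open bowl 60 mm wide and 34 mm high, standing on the glass shelf beside the rack. Origin: centre of its underside

How it is judged:
By the outcome, as a careful person would: the job done as asked, in the order asked, and still so for the second after the job is handed in, with the robot touching nothing.
It also fails if it takes over 51 s, if anything falls off the work surface, if the arm or the gripper's body presses on something with over 40 N, if the wrist force passes 120 N, or if a joint passes its speed limit or range.

## Working session

There is one attempt and no reset: what is moved stays moved. The work goes in short steps, Python scripts to look and compute and a tool call to move; the robot and the scene stay as the last step left them, time stands still between calls to the robot, and variables do not carry over. Pictures are saved under pics/ and viewed, at most 10 in all, crops included, and the job is handed in when it is done.

Besides the shell and the picture viewer there is one more tool, called after "Emit:" by a JSON object that holds its "op" and its "data". apply_moves: Moves the arm, as the interface text tells. Its arguments: {"type":"object","properties":{"dp":{"type":"array"},"yaw":{"type":"array"},"fingers":{"type":"number"},"force":{"type":"number"}},"required":["dp","yaw"]}

```bash
mkdir -p pics; ls; cat > h.py <<'E'
from workcell import env
import numpy as np, cv2
def ray(f,c):
    K,R,t=map(np.array,(f["camera_matrix"],f["R"],f["t"]))
    d=R.T@np.linalg.solve(K,[c[0],c[1],1]); return -R.T@t,d
def atz(f,c,z):
    o,d=ray(f,c); return o+d*(z-o[2])/d[2]
def proj(f,X):
    K,R,t=map(np.array,(f["camera_matrix"],f["R"],f["t"]))
    p=K@(R@np.array(X)+t); return p[:2]/p[2]
E
python3 - <<'E'
from h import *
print(env.get_obs())
Z=dict(rack_foot=.01,pointer_knob=.041,turntable=.026,peg_tip=.078,magnifier_foot=.044,thimble_a=.056,thimble_c=.056,salt_cellar=.01)
for n in("top","side"):
    f=env.grab_frame(n); cv2.imwrite(f"pics/{n}0.png",f["color"])
    for k in Z:
        for d in env.place_of(f,k)[:3]:
            c=np.array(d["centre"])*[640,480]; print(n,k,round(d["p"],2),c.round(),atz(f,c,Z[k]).round(4))
E
```

```text
pics
{'time': 0.0, 'q': array([ 5.41841597e+01,  2.18411260e+01,  7.43855899e+01,  9.72631953e-04,
        8.38586442e+01, -1.23366650e+01]), 'joint_vel': array([-0.04849611,  0.04159256, -0.04626644, -0.02496216, -0.03714349,
        0.02811641]), 'effort': array([ 5.13769410e-04, -4.48471355e+01, -2.31280929e+01, -1.46808106e-04,
        4.80116112e-03, -2.21307772e-06]), 'position': array([0.21897189, 0.5042343 , 0.24970557]), 'orientation': array([-1.79916818e+02, -1.91822160e-02,  1.56520706e+02]), 'force': array([-0.64189997,  0.05677414, -0.45094322]), 'moment': array([ 0.02907957,  0.04520103, -0.02131373]), 'finger_force': 0.0, 'finger_gap': 0.9972392757232995}
top pointer_knob 0.78 [442. 319.] [ 0.4025 -0.1075  0.041 ]
top turntable 0.92 [431. 235.] [ 0.5619 -0.0944  0.026 ]
top peg_tip 0.55 [492. 203.] [ 0.617  -0.1945  0.078 ]
top magnifier_foot 0.73 [399. 242.] [ 0.5458 -0.0272  0.044 ]
top thimble_a 0.7 [488. 265.] [ 0.5036 -0.1909  0.056 ]
top thimble_a 0.66 [404. 287.] [ 0.4599 -0.0348  0.056 ]
top thimble_a 0.41 [434. 175.] [ 0.6723 -0.0935  0.056 ]
top thimble_c 0.7
[... 151 characters left out ...]
]
top salt_cellar 0.77 [218. 231.] [0.5652 0.3203 0.01  ]
side pointer_knob 0.74 [228. 391.] [ 0.4005 -0.1094  0.041 ]
side turntable 0.61 [343. 374.] [ 0.5598 -0.0925  0.026 ]
side peg_tip 0.77 [396. 429.] [ 0.6112 -0.1915  0.078 ]
side magnifier_foot 0.88 [325. 325.] [ 0.5413 -0.0221  0.044 ]
side thimble_a 0.72 [269. 330.] [ 0.46   -0.0308  0.056 ]
side thimble_a 0.71 [302. 445.] [ 0.4949 -0.1942  0.056 ]
side thimble_a 0.54 [425. 364.] [ 0.6715 -0.0997  0.056 ]
side thimble_c 0.72 [269. 330.] [ 0.46   -0.0308  0.056 ]
side thimble_c 0.71 [302. 445.] [ 0.4949 -0.1942  0.056 ]
side thimble_c 0.54 [425. 364.] [ 0.6715 -0.0997  0.056 ]
side salt_cellar 0.67 [315. 170.] [0.5587 0.3231 0.01  ]
```

View pics/top0.png

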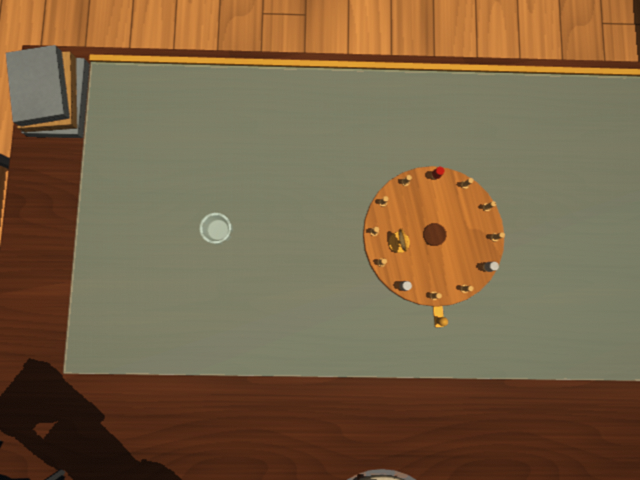

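View pics/side0.png

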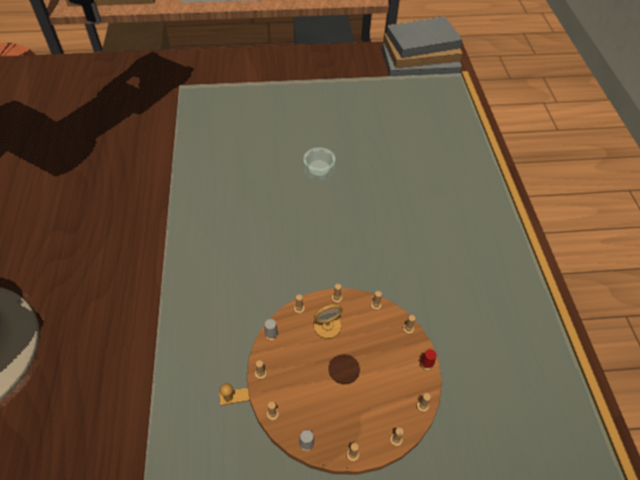

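The top view shows the rack's centre at about (432,235), the pointer at (441,320), the magnifier to its left at (399,242), and the salt cellar far off at (216,228). The thimbles are at (405,286), (490,266) and (437,173). The rack needs about +81° (anticlockwise). I'll work in the bare-peg gap at about 74°, between the pegs at 59° and 89°.

Emit:
{"op": "apply_moves", "data": {"dp": [[0.25,-0.32,0],[0.5,-0.64,0],[0.75,-0.97,0],[0.75,-0.97,0]], "yaw": [-0.015,-0.03,-0.046,-0.046], "fingers": 1, "force": 20}}

```text
time: 1.23
position: [0.2975, 0.4034, 0.2504]
orientation: [-180.0, 0.1, 139.4]
force: [0.2, 0.2, 0.5]
finger_gap: 0.455
finger_force: 0.0
```

Emit:
{"op": "apply_moves", "data": {"dp": [[0.25,-0.32,0],[0.5,-0.64,0],[0.75,-0.97,0],[0.75,-0.97,0]], "yaw": [-0.015,-0.03,-0.046,-0.046]}}

```text
time: 1.57
position: [0.3727, 0.3063, 0.2503]
orientation: [180.0, 0.1, 122.8]
force: [0.5, -0.5, 0.2]
finger_gap: -0.001
finger_force: 0.0
```

Emit:
{"op": "apply_moves", "data": {"dp": [[0.25,-0.32,0],[0.5,-0.64,0],[0.75,-0.97,0],[0.75,-0.97,0]], "yaw": [-0.015,-0.03,-0.046,-0.046]}}

```text
time: 1.9
position: [0.4477, 0.2092, 0.2502]
orientation: [179.9, 0.1, 106.3]
force: [-0.3, -0.8, -0.8]
finger_gap: 0.002
finger_force: 0.0
```

Emit:
{"op": "apply_moves", "data": {"dp": [[0.25,-0.32,0],[0.5,-0.64,0],[0.75,-0.97,0],[0.75,-0.97,0]], "yaw": [-0.015,-0.03,-0.046,-0.046]}}

```text
time: 2.23
position: [0.5226, 0.1119, 0.2498]
orientation: [179.9, 0.1, 89.7]
force: [-1.9, -0.2, 0.2]
finger_gap: -0.002
finger_force: 0.0
```

Emit:
{"op": "apply_moves", "data": {"dp": [[0.25,-0.32,0],[0.5,-0.64,0],[0.75,-0.97,0],[0.75,-0.97,0],[0.75,-0.97,0],[0.75,-0.97,0]], "yaw": [-0.015,-0.03,-0.046,-0.046,-0.046,-0.046]}}

```text
time: 2.73
position: [0.5939, 0.02, 0.2501]
orientation: [-180.0, -0.0, 73.8]
force: [-0.3, -0.1, -1.0]
finger_gap: 0.002
finger_force: 0.0
```

```bash
cat >> h.py <<'E'
from scipy.optimize import least_squares
Z=dict(pointer_knob=.041,turntable=.026,peg_tip=.078,magnifier_foot=.044,thimble_c=.056)
def fit(names,yaw0,p=0.35,show=True):
    """joint fit of axis x,y, yaw, pointer angle to network points in several pictures"""
    ob=[]
    for n in names:
        f=env.grab_frame(n)
        for k in Z:
            for d in env.place_of(f,k):
                if d["p"]>p: ob.append((f,n,k,np.array(d["centre"])*[640,480]))
    def pts(k,v):
        x,y,a,b=v; c=np.array([x,y,0]); P=lambda r,g,z:c+[r*np.cos(np.radians(g)),r*np.sin(np.radians(g)),z]
        return {"pointer_knob":[P(.163,b,.041)],"turntable":[P(0,0,.026)],"magnifier_foot":[P(.07,a+180,.044)],
          "peg_tip":[P(.115,a+15+30*i,.078) for i in range(12) if i not in(2,7,10)],"thimble_c":[P(.115,a+g,.056) for g in(75,225,315)]}[k]
    def res(v):
        r=[]
        for f,n,k,c in ob:
            e=[proj(f,X)-c for X in pts(k,v)]; r+=list(min(e,key=lambda q:q@q))
        return np.array(r)
    s=least_squares(res,[.561,-.0935,yaw0,185.4],loss="soft_l1",f_scale=2,x_scale=[.01,.01,5,5])
    if show:
        for (f,n,k,c),e in zip(ob,res(s.x).reshape(-1,2)): print(n,k,c.round(),e.round(1))
    x,y,a,b=s.x
    print("axis",s.x[:2].round(4),"yaw",a.round(2),"pointer",b.round(2),"still to turn",((b-a-180+180)%360-180).round(2)); return s.x
E
python3 - <<'E'
from h import *
print(env.tip_reach)
fit(["top","side","wrist"],-75.7)
f=env.grab_frame("wrist"); cv2.imwrite("pics/w1.png",f["color"])
o=env.get_obs(); print(o["time"],o["position"],o["orientation"],o["finger_gap"],o["force"])
E
```

```text
0.019
top turntable [219. 231.] [211.8   5.9]
side pointer_knob [224. 389.] [ 47.1 -96. ]
side pointer_knob [317. 173.] [-45.7 120.3]
side turntable [343. 375.] [-0.2 -0. ]
side peg_tip [397. 429.] [0.6 2.6]
side magnifier_foot [328. 329.] [-1.1 -2.5]
side magnifier_foot [428. 365.] [-101.6  -38.6]
side thimble_c [425. 363.] [ 1.9 -1.1]
side thimble_c [269. 331.] [1.2 0.1]
side thimble_c [304. 444.] [ 0.5 -1.9]
wrist magnifier_foot [282. 266.] [1.6 1.6]
wrist thimble_c [200. 303.] [-0.6 -0.1]
wrist thimble_c [444. 306.] [0.1 0.1]
axis [ 0.5591 -0.0928] yaw -77.03 pointer 125.13 still to turn 22.16
3.6833 [0.5941353  0.01940801 0.25029703] [-1.79999282e+02 -5.97890828e-05  7.37175587e+01] -0.0007054711206868704 [ 0.30299899 -0.22843406  0.31210515]
```

View pics/w1.png

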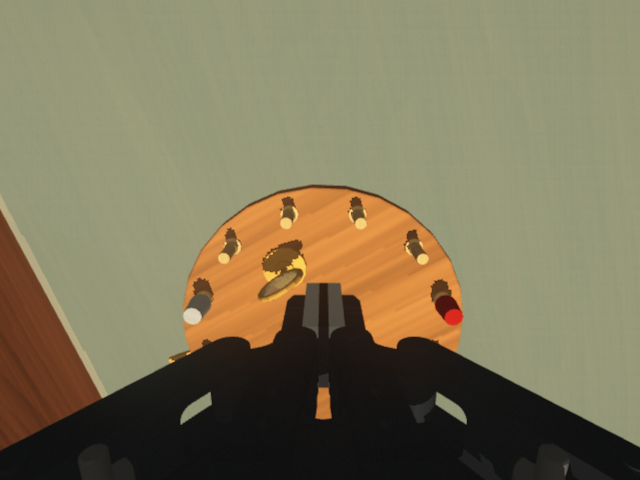

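Emit:
{"op": "apply_moves", "data": {"dp": [[-0.01,0,-0.3],[-0.02,-0.01,-0.6],[-0.02,-0.02,-0.9],[-0.02,-0.02,-0.9]], "yaw": [0,0,0,0]}}

```text
time: 4.02
position: [0.5897, 0.0176, 0.155]
orientation: [-179.4, 0.1, 73.7]
force: [-0.1, -0.0, -0.8]
finger_gap: 0.004
finger_force: 0.0
```

Emit:
{"op": "apply_moves", "data": {"dp": [[0,0,-0.2],[0,0,-0.4],[0,0,-0.6],[0,0,-0.8],[0,0,-0.8],[0,0,-0.8]], "yaw": [0,0,0,0,0,0]}}

```text
time: 4.52
position: [0.5926, 0.0174, 0.0813]
orientation: [180.0, -0.0, 73.7]
force: [-0.4, 0.2, 0.3]
finger_gap: -0.002
finger_force: 0.0
```

```bash
cat > arc.py <<'E'
from h import *; import sys
def arc(a0,a1,n,c=(.559,-.0928),r=.115):
    P=lambda a:np.array([c[0]+r*np.cos(np.radians(a)),c[1]+r*np.sin(np.radians(a))])
    a=np.linspace(a0,a1,n+1); 
    print(a0,a1,[[*((P(x)-P(a0))*10).round(3).tolist(),0] for x in a[1:]],((a[1:]-a0)/360).round(4).tolist())
E
python3 - <<'E'
from arc import *
o=env.get_obs(); print(o["time"],o["position"],o["orientation"],o["force"])
for i in range(4): arc(72.7+20.8*i,72.7+20.8*(i+1),8)
E
```

```text
4.5167 [0.59259837 0.01737337 0.08128366] [ 1.79993130e+02 -8.99343023e-04  7.37189050e+01] [-0.36059893  0.24819689  0.2658928 ]
72.7 93.5 [[-0.05, 0.014, 0], [-0.101, 0.026, 0], [-0.152, 0.036, 0], [-0.204, 0.044, 0], [-0.256, 0.049, 0], [-0.308, 0.052, 0], [-0.36, 0.052, 0], [-0.412, 0.05, 0]] [0.0072, 0.0144, 0.0217, 0.0289, 0.0361, 0.0433, 0.0506, 0.0578]
93.5 114.30000000000001 [[-0.052, -0.004, 0], [-0.104, -0.011, 0], [-0.155, -0.02, 0], [-0.206, -0.032, 0], [-0.256, -0.045, 0], [-0.306, -0.061, 0], [-0.355, -0.079, 0], [-0.403, -0.1, 0]] [0.0072, 0.0144, 0.0217, 0.0289, 0.0361, 0.0433, 0.0506, 0.0578]
114.30000000000001 135.10000000000002 [[-0.047, -0.023, 0], [-0.093, -0.047, 0], [-0.138, -0.074, 0], [-0.181, -0.103, 0], [-0.224, -0.133, 0], [-0.264, -0.166, 0], [-0.304, -0.2, 0], [-0.341, -0.236, 0]] [0.0072, 0.0144, 0.0217, 0.0289, 0.0361, 0.0433, 0.0506, 0.0578]
135.10000000000002 155.9 [[-0.036, -0.038, 0], [-0.07, -0.077, 0], [-0.103, -0.118, 0], [-0.133, -0.16, 0], [-0.162, -0.204, 0], [-0.188, -0.249, 0], [-0.213, -0.295, 0], [-0.235, -0.342, 0]] [0.0072, 0.0144, 0.0217, 0.0289, 0.0361, 0.0433, 0.0506, 0.0578]
```

Down in the gap with no contact. Pushing along the arc.

Emit:
{"op": "apply_moves", "data": {"dp": [[-0.05,0.014,0],[-0.1,0.026,0],[-0.15,0.036,0],[-0.2,0.044,0],[-0.255,0.049,0],[-0.31,0.052,0],[-0.36,0.052,0],[-0.41,0.05,0]], "yaw": [0.007,0.014,0.022,0.029,0.036,0.043,0.051,0.058]}}

```text
time: 5.18
position: [0.5524, 0.0222, 0.0829]
orientation: [179.7, 0.1, 94.8]
force: [0.7, -0.8, -0.5]
finger_gap: -0.003
finger_force: 0.5
```

```bash
python3 - <<'E'
from h import *
f=env.grab_frame("top"); cv2.imwrite("pics/t2.png",cv2.resize(f["color"][110:370,300:560],(780,600)))
o=env.get_obs(); print(o["time"],o["position"],o["orientation"],o["force"])
E
```

```text
5.2333 [0.55145015 0.02232906 0.08280067] [1.79811700e+02 5.51362403e-02 9.48827330e+01] [-0.41730617  0.40577271  0.55121561]
```

View pics/t2.png

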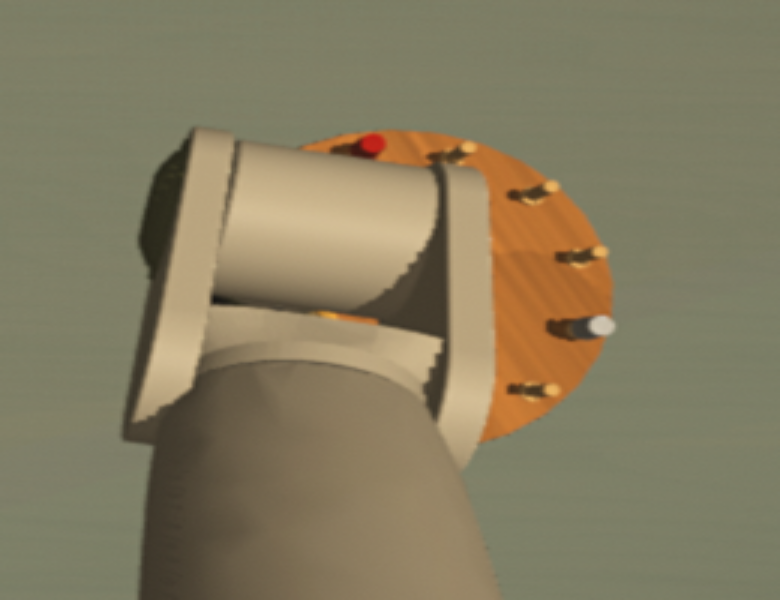

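The red thimble, at crop (372,146), has moved anticlockwise with the rack, and all the visible thimbles are seated. Continuing.

Emit:
{"op": "apply_moves", "data": {"dp": [[-0.05,-0.004,0],[-0.1,-0.011,0],[-0.155,-0.02,0],[-0.205,-0.032,0],[-0.255,-0.045,0],[-0.305,-0.061,0],[-0.355,-0.079,0],[-0.403,-0.1,0]], "yaw": [0.007,0.014,0.022,0.029,0.036,0.043,0.051,0.058]}}

```text
time: 5.9
position: [0.5122, 0.0121, 0.0824]
orientation: [179.8, 0.1, 115.6]
force: [1.2, -0.0, 0.5]
finger_gap: -0.002
finger_force: 0.5
```

Emit:
{"op": "apply_moves", "data": {"dp": [[-0.047,-0.023,0],[-0.093,-0.047,0],[-0.138,-0.074,0],[-0.18,-0.103,0],[-0.224,-0.133,0],[-0.264,-0.166,0],[-0.304,-0.2,0],[-0.341,-0.236,0]], "yaw": [0.007,0.014,0.022,0.029,0.036,0.043,0.051,0.058]}}

```text
time: 6.57
position: [0.4781, -0.0116, 0.0823]
orientation: [179.9, 0.2, 136.4]
force: [1.2, -0.4, 0.9]
finger_gap: -0.002
finger_force: 0.5
```

Emit:
{"op": "apply_moves", "data": {"dp": [[-0.036,-0.038,0],[-0.07,-0.077,0],[-0.103,-0.118,0],[-0.133,-0.16,0],[-0.162,-0.204,0],[-0.188,-0.249,0],[-0.213,-0.295,0],[-0.235,-0.342,0],[-0.235,-0.342,0]], "yaw": [0.007,0.014,0.022,0.029,0.036,0.043,0.051,0.058,0.058]}}

```text
time: 7.32
position: [0.4542, -0.0462, 0.082]
orientation: [180.0, 0.2, 157.2]
force: [1.1, 0.1, 0.5]
finger_gap: 0.003
finger_force: 0.0
```

```bash
sed -i 's/if d\["p"\]>p: ob/if d["p"]>p and (k!="pointer_knob" or abs(np.array(d["centre"])*[640,480]-proj(f,[.4015,-.1085,.041])).max()<15) and (k!="turntable" or n!="wrist"): ob/' h.py
python3 - <<'E'
from h import *
v=fit(["side","wrist","side"],1)
f=env.grab_frame("side"); 
for g in range(15,375,30):
    for z in (.047,.078):
        p=proj(f,[v[0]+.115*np.cos(np.radians(v[2]+g)),v[1]+.115*np.sin(np.radians(v[2]+g)),z]); cv2.circle(f["color"],tuple(int(q) for q in p),1,(255,0,0),-1)
cv2.imwrite("pics/s3.png",cv2.resize(f["color"][240:480,150:470],(800,600)))
o=env.get_obs(); print(o["time"],o["position"],o["orientation"],o["force"])
E
```

```text
side pointer_knob [225. 390.] [ 0.4 -1.2]
side peg_tip [421. 330.] [-0.   2.1]
side magnifier_foot [294. 376.] [-1.8 -1.2]
side thimble_c [288. 429.] [1.2 2.6]
side thimble_c [350. 297.] [ 2.5 -1.6]
side thimble_c [415. 420.] [-0.6 -1.3]
wrist pointer_knob [145. 226.] [-1.5 -3.6]
side pointer_knob [223. 388.] [2.  0.2]
side turntable [341. 377.] [ 0.8 -1.6]
side turntable [314. 172.] [ 28.3 203.4]
side thimble_c [350. 298.] [ 2.4 -3.4]
side thimble_c [415. 420.] [-0.1 -1.4]
side thimble_c [289. 431.] [0.3 1.1]
axis [ 0.5587 -0.0935] yaw 1.29 pointer 184.33 still to turn 3.05
8.2667 [ 0.45322276 -0.04536765  0.0803051 ] [-1.79999559e+02 -1.32083857e-03  1.57236780e+02] [-0.59276347  0.0952695  -0.32496761]
```

View pics/s3.png

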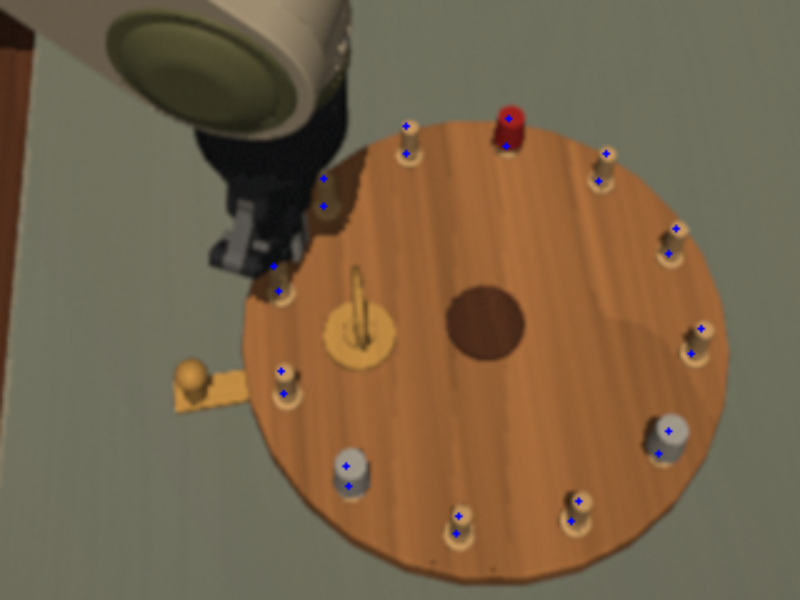

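The side view overlay fits the pegs well. The magnifier, at crop (360,335), is still about 3–4° short of the pointer at crop (190,378). I'll push 3° more, back off, and clear the view to measure.

Emit:
{"op": "apply_moves", "data": {"dp": [[-0.006,-0.014,0],[-0.012,-0.028,0],[-0.018,-0.041,0],[-0.023,-0.055,0],[-0.023,-0.055,0]], "yaw": [0.002,0.004,0.006,0.008,0.008]}}

```text
time: 8.68
position: [0.4509, -0.0511, 0.0803]
orientation: [-180.0, 0.0, 160.2]
force: [0.3, -0.8, -2.0]
finger_gap: 0.0
finger_force: 0.0
```

Emit:
{"op": "apply_moves", "data": {"dp": [[0.02,0.045,0],[0.04,0.09,0],[0.04,0.09,0],[0.04,0.09,0.3],[0.04,0.09,0.6],[0.04,0.09,0.9],[0.04,0.09,0.9]], "yaw": [-0.007,-0.014,-0.014,-0.014,-0.014,-0.014,-0.014]}}

```text
time: 9.27
position: [0.4567, -0.0426, 0.175]
orientation: [180.0, 0.5, 155.2]
force: [0.1, -0.3, 0.4]
finger_gap: -0.002
finger_force: 0.0
```

Emit:
{"op": "apply_moves", "data": {"dp": [[-0.25,0.25,0.2],[-0.5,0.5,0.4],[-0.75,0.75,0.6],[-1,1,0.8],[-1,1,0.8]], "yaw": [0,0,0,0,0]}}

```text
time: 9.68
position: [0.352, 0.0607, 0.2529]
orientation: [179.9, 0.2, 155.3]
force: [0.2, 0.4, 0.9]
finger_gap: 0.001
finger_force: 0.0
```

Emit:
{"op": "apply_moves", "data": {"dp": [[0,0.33,0],[0,0.66,0],[0,1,0],[0,1,0],[0,1,0]], "yaw": [0,0,0,0,0]}}

```text
time: 10.1
position: [0.3546, 0.159, 0.2498]
orientation: [-180.0, -0.0, 155.3]
force: [0.2, -0.2, -0.3]
finger_gap: 0.001
finger_force: 0.0
```

```bash
python3 - <<'E'
from h import *
fit(["top","side"],4,show=False); fit(["top","side"],4)
ims=[]
for n in("top","side"):
    f=env.grab_frame(n); r=(slice(150,340),slice(350,520)) if n=="top" else (slice(280,480),slice(200,460))
    ims.append(cv2.resize(f["color"][r],(400,440)))
cv2.imwrite("pics/c4.png",np.hstack(ims))
print(env.get_obs()["time"],env.get_obs()["position"])
E
```

```text
axis [ 0.5598 -0.0946] yaw 4.13 pointer 183.6 still to turn -0.53
top pointer_knob [444. 324.] [-1.1 -2. ]
top turntable [431. 235.] [0.1 1.6]
top peg_tip [422. 170.] [-2.7  3.3]
top magnifier_foot [440. 270.] [-4.3  2.1]
top thimble_c [472. 188.] [3.3 3.2]
top thimble_c [378. 220.] [-2.6  0.1]
top thimble_c [483. 277.] [-1.5 -0.7]
side pointer_knob [225. 390.] [0.4 0.7]
side turntable [341. 374.] [1.5 1.4]
side peg_tip [420. 328.] [0.6 2.8]
side peg_tip [316. 171.] [ -3.9 120.2]
side thimble_c [414. 419.] [ 1.9 -1.4]
side thimble_c [291. 433.] [-0.4  0.8]
side thimble_c [347. 297.] [ 3.8 -1.7]
axis [ 0.5591 -0.0944] yaw 2.6 pointer 185.05 still to turn 2.45
11.4 [0.35493728 0.15815005 0.25032685]
```

View pics/c4.png

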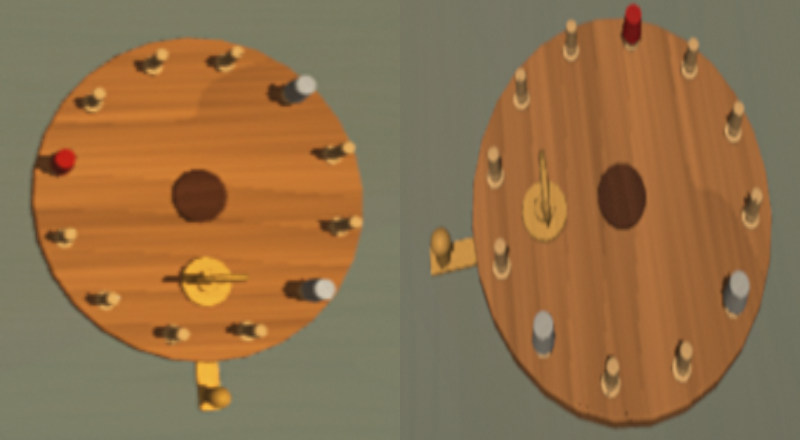

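Emit:
{"op": "apply_moves", "data": {"dp": [[0.27,-0.28,0],[0.54,-0.56,0],[0.8,-0.83,0],[0.8,-0.83,0]], "yaw": [0.014,0.028,0.028,0.028]}}

```text
time: 11.73
position: [0.4387, 0.0714, 0.25]
orientation: [-180.0, 0.1, 165.0]
force: [-1.0, 0.3, -0.6]
finger_gap: -0.0
finger_force: 0.0
```

Emit:
{"op": "apply_moves", "data": {"dp": [[0.27,-0.28,0],[0.54,-0.56,0],[0.8,-0.83,0],[0.8,-0.83,0]], "yaw": [0.014,0.028,0.028,0.028]}}

```text
time: 12.07
position: [0.5183, -0.0119, 0.2495]
orientation: [-179.9, 0.1, 175.0]
force: [-2.1, -0.8, -0.4]
finger_gap: -0.001
finger_force: 0.0
```

Emit:
{"op": "apply_moves", "data": {"dp": [[0.27,-0.28,0],[0.54,-0.56,0],[0.8,-0.83,0],[0.8,-0.83,0],[0.8,-0.83,0],[0.8,-0.83,0]], "yaw": [0.014,0.028,0.028,0.028,0.028,0.028]}}

```text
time: 12.57
position: [0.5945, -0.0902, 0.2501]
orientation: [180.0, -0.0, -174.7]
force: [-0.7, 0.6, -0.6]
finger_gap: 0.002
finger_force: 0.0
```

```bash
python3 - <<'E'
from h import *
f=env.grab_frame("wrist"); cv2.imwrite("pics/w5raw.png",f["color"])
np.savez("w5.npz",**{k:np.array(f[k]) for k in("camera_matrix","R","t","color")})
c=f["color"].copy()
for x,col in(([.5591,-.0935,.044],(255,0,0)),):
    print(proj(f,x))
for k in Z:
    for d in env.place_of(f,k)[:3]: print(k,round(d["p"],2),(np.array(d["centre"])*[640,480]).round(1))
o=env.get_obs();print(o["time"],o["position"],o["orientation"])
E
```

```text
[322.77555833 166.37270406]
turntable 0.69 [322.1 166.5]
peg_tip 0.68 [354.2 305.1]
magnifier_foot 0.81 [323.1  78.6]
magnifier_foot 0.31 [220.3  60.8]
thimble_c 0.96 [449.8 210.4]
thimble_c 0.93 [221.   59.1]
thimble_c 0.56 [230.4 259. ]
12.8667 [ 0.59461458 -0.09017239  0.25079511] [-1.79986460e+02  2.69075545e-02 -1.74636165e+02]
```

View pics/w5raw.png

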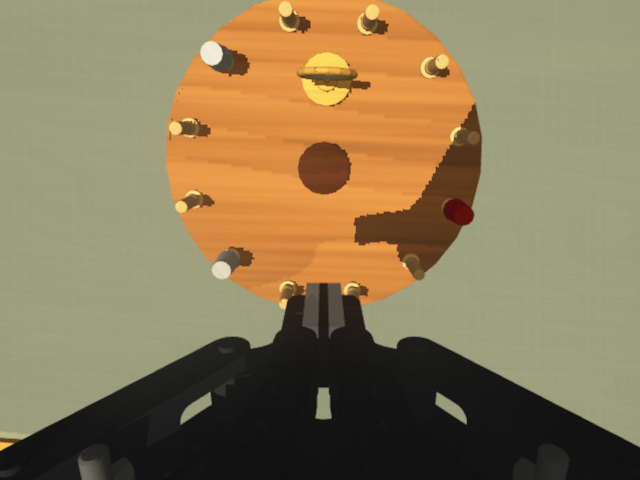

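A clear view: hub at (325,167), magnifier foot at (326,79), thimbles seated, and the pointer just out of the top. I'll shift 45 mm forward to bring the pointer in.

Emit:
{"op": "apply_moves", "data": {"dp": [[-0.25,-0.02,0],[-0.45,-0.04,0],[-0.45,-0.04,0],[-0.45,-0.04,0],[-0.45,-0.04,0]], "yaw": [0,0,0,0,0]}}

```text
time: 13.28
position: [0.5503, -0.0947, 0.2506]
orientation: [-180.0, 0.0, -174.7]
force: [-0.0, 0.7, 0.1]
finger_gap: 0.002
finger_force: 0.0
```

```bash
python3 - <<'E'
from h import *
f=env.grab_frame("wrist"); c=f["color"]
cv2.imwrite("pics/w6.png",cv2.resize(c[0:280,150:500],(750,600)))
for k in Z:
    for d in env.place_of(f,k)[:3]: print(k,round(d["p"],2),(np.array(d["centre"])*[640,480]).round(1))
v=fit(["wrist","wrist","wrist"],4,p=.5)
# colour blobs: hub (dark), foot & pointer (yellow brass)
hsv=cv2.cvtColor(c,cv2.COLOR_BGR2HSV)
for x,y in((325,215),(326,140),(330,45)): print(hsv[y,x])
np.savez("w6.npz",**{k:np.array(f[k]) for k in("camera_matrix","R","t","color")})
E
```

```text
pointer_knob 0.7 [328.   12.3]
turntable 0.79 [324.2 214.9]
magnifier_foot 0.74 [325.2 136.7]
thimble_c 0.78 [234.8 304.7]
thimble_c 0.62 [226.5 118.1]
thimble_c 0.62 [450.7 259.7]
wrist pointer_knob [326.  14.] [-0.8 -0.4]
wrist magnifier_foot [324. 137.] [3.2 0.3]
wrist thimble_c [449. 261.] [ 0.9 -0.4]
wrist thimble_c [225. 119.] [-0.5  1.1]
wrist thimble_c [233. 308.] [-2.2 -1.3]
wrist pointer_knob [325.  14.] [0.1 0. ]
wrist magnifier_foot [233. 305.] [  93.9 -167.1]
wrist thimble_c [450. 259.] [-0.9  1.4]
wrist thimble_c [228. 123.] [-2.6 -2.9]
wrist thimble_c [230. 305.] [1.5 1.7]
wrist pointer_knob [325.  14.] [ 0.6 -0.8]
wrist magnifier_foot [329. 137.] [-1.3  1.1]
wrist thimble_c [448. 259.] [1.3 1.3]
wrist thimble_c [227. 119.] [-1.5  1.5]
axis [ 0.5612 -0.0929] yaw 3.2 pointer 185.0 still to turn 1.81
[ 11 180 115]
[ 22 168 248]
[ 23 164 251]
```

View pics/w6.png

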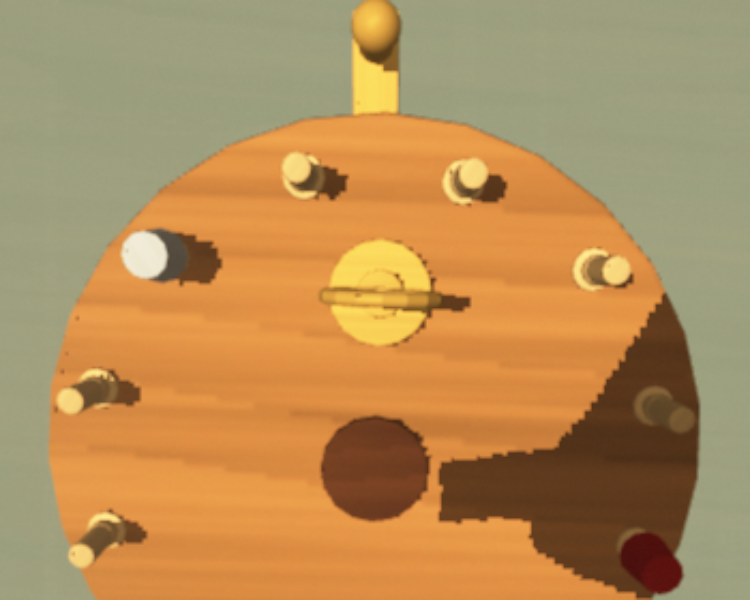

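```bash
cat > m.py <<'E'
from h import *
def measure(f,out=True):
    c=np.array(f["color"]); h=cv2.cvtColor(c,cv2.COLOR_BGR2HSV).astype(int); H,S,V=h[...,0],h[...,1],h[...,2]
    def blob(m,near,k=5):
        n,l,st,ce=cv2.connectedComponentsWithStats(cv2.morphologyEx(m.astype(np.uint8),cv2.MORPH_OPEN,np.ones((k,k),np.uint8)))
        i=1+np.argmin([np.hypot(*(q-near)) if a>100 else 1e9 for q,a in zip(ce[1:],st[1:,4])]); return l==i
    def circ(m):
        ct=max(cv2.findContours(m.astype(np.uint8),cv2.RETR_EXTERNAL,cv2.CHAIN_APPROX_NONE)[0],key=len)
        return cv2.minEnclosingCircle(ct),cv2.fitEllipse(cv2.convexHull(ct))
    p=lambda x:proj(f,x)
    hub=blob((V<140)&(V>85)&(H<16),p([.5605,-.0935,.044])); yel=(H>18)&(H<30)&(V>190)&(S>120)
    mag=blob(yel,p([.491,-.0993,.044])); ptr=blob(yel,p([.41,-.107,.02]),3)
    ch,cm=circ(hub),circ(mag); print("hub",ch,"mag",cm)
    ys,xs=np.nonzero(ptr); ys0=sorted(set(ys)); rows=[(y,xs[ys==y].min(),xs[ys==y].max()) for y in ys0]
    print("ptr rows",rows[::4])
    cv2.imwrite("pics/mask.png",(hub*80+mag*160+ptr*255).astype(np.uint8)); return ch,cm,rows
E
python3 - <<'E'
from m import *
f=dict(np.load("w6.npz")); ch,cm,rows=measure(f)
K=[atz(f,(np.array(x)),.044)[:2] for x in(ch[1][0],cm[1][0])]
print("hub",K[0],"mag",K[1])
d=K[1]-K[0]; print("mag az",np.degrees(np.arctan2(d[1],d[0]))%360,np.hypot(*d))
E
```

```text
hub (((325.0, 218.0), 25.079971313476562), ((324.40924072265625, 218.47047424316406), (47.09393310546875, 49.733707427978516), 102.33592224121094)) mag (((326.5666809082031, 131.5), 22.70480728149414), ((326.2362976074219, 129.5634765625), (34.875457763671875, 44.386226654052734), 85.12725067138672))
ptr rows [(np.int64(20), np.int64(314), np.int64(316)), (np.int64(24), np.int64(314), np.int64(317)), (np.int64(28), np.int64(314), np.int64(321)), (np.int64(32), np.int64(314), np.int64(328)), (np.int64(36), np.int64(314), np.int64(335)), (np.int64(40), np.int64(315), np.int64(335)), (np.int64(44), np.int64(315), np.int64(335)), (np.int64(48), np.int64(315), np.int64(335)), (np.int64(52), np.int64(315), np.int64(334))]
hub [ 0.56060008 -0.09257704] mag [ 0.48511722 -0.09814389]
mag az 184.21791627028702 0.07568786214036442
```

The crop shows hub (375,468), foot (381,293), pointer plate x≈376, and collars of the two front pegs at (304,176) and (465,182). So the rack still needs about +1.7°. I'll go back into the gap, nudge it, and check again.

Emit:
{"op": "apply_moves", "data": {"dp": [[-0.24,0.13,0],[-0.48,0.26,0],[-0.72,0.39,0],[-0.94,0.52,0],[-0.94,0.52,0],[-0.94,0.52,0],[-0.94,0.52,0]], "yaw": [-0.017,-0.034,-0.05,-0.067,-0.083,-0.083,-0.083]}}

```text
time: 15.07
position: [0.4562, -0.043, 0.2506]
orientation: [180.0, 0.1, 155.6]
force: [-0.0, 0.7, -0.6]
finger_gap: -0.002
finger_force: 0.0
```

Emit:
{"op": "apply_moves", "data": {"dp": [[0,0,-0.3],[0,0,-0.6],[0,0,-0.85],[0,0,-0.85],[0,0,-0.85]], "yaw": [0,0,0,0,0]}}

```text
time: 15.48
position: [0.4563, -0.0432, 0.1651]
orientation: [-180.0, -0.1, 155.5]
force: [0.2, -0.1, 0.4]
finger_gap: -0.003
finger_force: 0.0
```

Emit:
{"op": "apply_moves", "data": {"dp": [[0,0,-0.2],[0,0,-0.4],[0,0,-0.6],[0,0,-0.85],[0,0,-0.85],[0,0,-0.85],[0,0,-0.85]], "yaw": [0,0,0,0,0,0,0]}}

```text
time: 16.07
position: [0.4572, -0.0433, 0.0821]
orientation: [180.0, 0.2, 155.5]
force: [-0.1, 0.9, 0.3]
finger_gap: 0.002
finger_force: 0.0
```

Emit:
{"op": "apply_moves", "data": {"dp": [[-0.015,-0.03,0],[-0.03,-0.06,0],[-0.042,-0.08,0],[-0.05,-0.095,0],[-0.056,-0.105,0],[-0.062,-0.114,0],[-0.062,-0.114,0],[-0.062,-0.114,0]], "yaw": [0.004,0.008,0.011,0.013,0.015,0.017,0.017,0.017]}}

```text
time: 16.73
position: [0.4497, -0.0543, 0.0804]
orientation: [-180.0, -0.0, 161.6]
force: [0.3, 0.6, 0.0]
finger_gap: 0.002
finger_force: 0.0
```

Emit:
{"op": "apply_moves", "data": {"dp": [[0.02,0.045,0],[0.04,0.09,0],[0.04,0.09,0],[0.04,0.09,0.3],[0.04,0.09,0.6],[0.04,0.09,0.85],[0.04,0.09,0.85]], "yaw": [-0.007,-0.014,-0.014,-0.014,-0.014,-0.014,-0.014]}}

```text
time: 17.32
position: [0.4553, -0.0459, 0.1694]
orientation: [180.0, 0.5, 156.6]
force: [1.1, -0.2, -0.7]
finger_gap: 0.0
finger_force: 0.0
```

Emit:
{"op": "apply_moves", "data": {"dp": [[0,0,0.4],[0,0,0.85],[0.24,-0.13,0.85],[0.48,-0.26,0.85],[0.72,-0.39,0.85],[0.94,-0.5,0.85],[0.94,-0.5,0.85],[0.94,-0.5,0.85],[0.94,-0.5,0.85]], "yaw": [0,0,0.017,0.034,0.05,0.067,0.081,0.081,0.081]}}

```text
time: 18.07
position: [0.5473, -0.0952, 0.2495]
orientation: [180.0, -0.1, -174.4]
force: [-0.1, 0.7, 0.2]
finger_gap: 0.005
finger_force: 0.0
```

```bash
python3 - <<'E'
from m import *
f=env.grab_frame("wrist"); measure(f)
cv2.imwrite("pics/w7.png",cv2.resize(f["color"][0:280,150:500],(750,600)))
fit(["wrist","wrist","wrist"],5,p=.5,show=False)
o=env.get_obs();print(o["time"],o["position"],o["orientation"])
E
```

```text
hub (((325.0714416503906, 222.5), 25.218521118164062), ((324.3771667480469, 222.5084228515625), (47.52090072631836, 49.68204116821289), 107.8962173461914)) mag (((324.5666809082031, 135.5), 22.70480728149414), ((324.1379089355469, 133.89389038085938), (35.1874885559082, 44.34819793701172), 85.58202362060547))
ptr rows [(np.int64(25), np.int64(315), np.int64(317)), (np.int64(29), np.int64(315), np.int64(318)), (np.int64(33), np.int64(315), np.int64(322)), (np.int64(37), np.int64(315), np.int64(331)), (np.int64(41), np.int64(315), np.int64(336)), (np.int64(45), np.int64(315), np.int64(335)), (np.int64(49), np.int64(315), np.int64(335)), (np.int64(53), np.int64(315), np.int64(335)), (np.int64(57), np.int64(316), np.int64(334))]
axis [ 0.5609 -0.0931] yaw 4.75 pointer 184.84 still to turn 0.1
19.0167 [ 0.54771274 -0.09523856  0.25033018] [ 1.79999831e+02  2.79567422e-04 -1.74319101e+02]
```

View pics/w7.png

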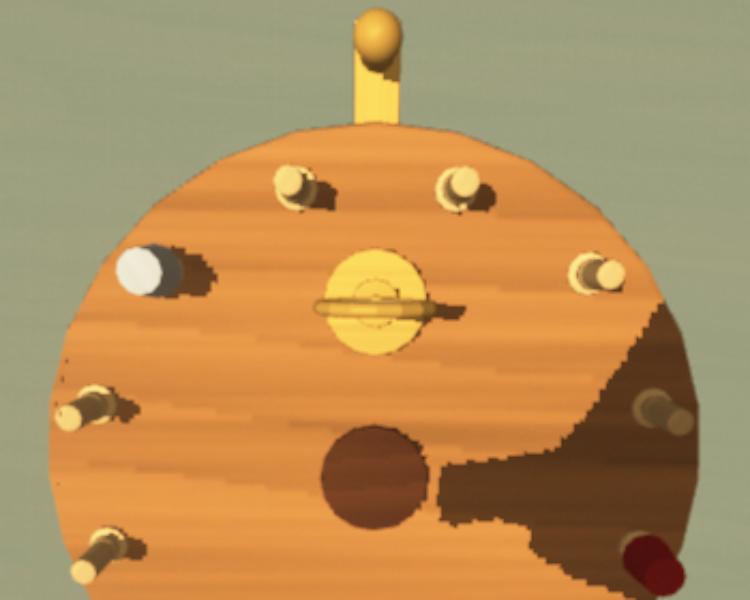

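Hub (375,477), foot (376,302) and pointer ball (378,35) are now in line. The thimbles are on their pegs and the arm is clear.

```bash
python3 -c "
from workcell import env
print(env.job_done())"
```

```text
the job is handed in; nothing more can be done
None
```

The magnifier is at the front, in line with the pointer to within about half a degree. The rack is at rest, the thimbles are on their pegs, the salt cellar was not touched, and the job was handed in at about 19 s.

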